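Release the ratchet arbor press and take out the glued-up knife

TASK

The glue has set on the knife clamped in the ratchet arbor press: push the red tab to lift the pawl fully clear of the ratchet wheel, without forcing it against its stop, and keep it clear until the ram has run all the way up, leaving the knife where it lies meanwhile. Then take the knife out by its handle, never touching the blade, lay it gently down flat and lengthways in the middle of the cork mat, and let go. Leave everything else on the bench where it is.

Things in the scene. Friction and masses are not known exactly. Their poses are not given: they have to be found in the camera images.
- press: Green arbor press, fixed, 304 mm tall, 330 with the ram up. Origin on the bench below the ram, z up. Throat opens to +y, column at y=-128 to -86 mm; foot 105 mm wide, y=-140 to 60. Head x=-30 to 30, y=-86 to 34, z=152 to 245 mm. Ratchet wheel (72 mm across, 5 mm teeth) on the head's +x side at y=-25, z=200; its hub reaches x=82. The ram is 25 mm square, the orange pad below it 36 mm across.
- tab_about (a point): Point fixed to the press at its x=58, y=-120, z=240 mm: where the top centre of the pawl's red thumb tab (34 mm in x, 26 in y) lies on average. The bracket is set by hand, so the tab's real top is 233 to 248 mm above the bench: feel for it. Open above and on the outer side. Pushing the tab straight down lifts the pawl's nose off the wheel.
- pawl: Sprung steel pawl with the red tab, a rocker on a pin along the press's x; origin on the pin's axis. The clamp load jams it: the tab first resists with 8 to 15 N, gives way to about 5 or 6 N when the nose is out (last 1 to 2 mm of travel), then meets a solid stop after 7 to 10 mm in all. More than 20 N bends it. Dropped early, it catches the running teeth.
- ram (a joint): Height of the press's ram in m: about 0 when clamped down on the knife, 0.026 at its upper stop. With the pawl held clear, its return spring raises it by itself in about 1.5 s.
- ratchet: The press's steel ratchet wheel, 18 saw teeth; origin on the shaft axis in the press's middle plane, x along the shaft. Turns with the ram.
- knife_grip (a point): Knife clamped in the press, about 0.3 kg. Point: centre of its handle at the balance, 11 mm above the underside, where to hold it. x to the tip, z up. Wooden handle 28 mm wide (y), 22 thick, x=-110 (butt) to 30 mm, the last 14 mm brass. Blade 4 mm thick at half height, x=30 to 185, y=-20 (edge) to 14. It lies along the press's -x, the ram bearing on it about 93 mm behind this point.
- knife: The same knife; origin on the handle's underside, 11 mm below that point. It rests on the press's round plate (92 mm across) and, under the brass, on a small screw jack (head 22 mm, foot 44 mm across) at the press's x=-112, y=0; both tops are 62 mm above the bench. To take it out, lift it a few mm and draw it sideways to the press's +y.
- mat_top (a point): Centre of the top of the cork mat for finished work: 340 mm (x, its length) by 130 mm (y), 6 mm thick, lying fixed on the bench. The point is 6 mm above the bench.
- mat: The same mat; origin at its underside.
- lever_bar: the press's lever bar, pulled out of its hub: steel bar 16 mm thick, 274 mm long, with black square end grips, lying on the bench; not part of the job. Origin at the centre of its underside.
- hammer: hammer, about 280 mm long, lying on the bench; not part of the job. Origin at the centre of its underside.
- blank: dark crescent-shaped blade blank, 160 x 42 x 5 mm, lying flat; not part of the job. Origin at the centre of its underside.
- tube: black tube stub on a round foot, 68 mm across the foot, 90 mm tall; not part of the job. Origin at the centre of its underside.
- rose: forged iron rose on a round foot, 68 mm across, about 105 mm tall; not part of the job. Origin at the centre of its underside.
- stone: boxed whetstone, white and green, 50 x 70 x 34 mm; not part of the job. Origin at the centre of its underside.
- jar: amber glass jar with a dark lid, 66 mm across, 85 mm tall; not part of the job. Origin at the centre of its underside.
- mug: white mug, 80 mm across, 90 mm tall; not part of the job. Origin at the centre of its underside.

How it is judged:
On the way, in this order (a step that is already met when the one before it is completed fails the run):
1. the ram has run all the way up (at least 23.5 of its 26 mm) with the knife still lying where it was clamped (within 15 mm) (value of joint ram above 0.0235 m and distance of knife_grip from where it was at the start of the episode below 0.015 m), for 0.2 s.
2. the knife is out of the press, its grip point more than 200 mm from where it was clamped (distance of knife_grip from where it was at the start of the episode above 0.2 m), for 0.1 s.
At the end, for the whole second after the job is handed in: The ram is up (at least 23.5 mm); the knife lies at rest on the cork mat, not held, its grip point within 80 mm lengthways and 40 mm crossways of the mat's centre and 5 to 17 mm above the mat's top, lengthways within 0.3 rad (either way round), flat within 0.12 rad, right way up (value of joint ram above 0.0235 m and x of knife_grip in the frame of mat_top between -0.08 and 0.08 m and y of knife_grip in the frame of mat_top between -0.04 and 0.04 m and z of knife_grip in the frame of mat_top between 0.005 and 0.017 m and angle between the x axis of knife_grip and the x axis of mat_top, either way round below 0.3 rad and angle between knife_grip's own z axis and vertical below 0.12 rad and contact force between knife and mat above 0.5 N and linear speed of knife below 0.02 m/s); the robot touches nothing.
It fails at once if the pawl or its tab is forced with more than 20 N (contact force between any of the fingers, the arm and pawl above 20 N).
It fails at once if the pawl drags or catches on the teeth (over 3 N) while the ram is running up (8 to 22 mm) (value of joint ram between 0.008 and 0.022 m and contact force between pawl and ratchet above 3 N).
It fails at once if the robot touches the blade (contact force between any of the fingers, the arm and knife_c1 above 1 N).
It fails at once if the knife is dropped or banged down on the mat (over 50 N) (contact force between knife and mat above 50 N).
It fails at once if something else on the bench is moved by more than 25 mm (distance of any of lever_bar, hammer, blank, tube, rose, stone, jar, mug from where it was at the start of the episode above 0.025 m).
It also fails if it takes over 72 s, if anything falls off the work surface, if the arm or the gripper's body presses on something with over 40 N, if the wrist force passes 120 N, or if a joint passes its speed limit or range.

ROBOT

A 7-joint arm with a two-finger parallel gripper is mounted at the origin on the work surface. World frame = base frame: x ahead of the robot, y to its left, z up, the work surface at z = 0. Lengths are in m, angles in rad, forces in N, time in s.
With the tool pointing down it reaches from about 0.4 to 0.85 m from the base axis. Payload 10.4 kg.
Tool frame: the origin (TCP) lies at the very end of the fingers, on their centre line; the grasp point (between the pads) lies 19 mm behind it; z points along the fingers, y is the line along which they close (so a half turn about z gives the same grasp; the last joint's range is limited). The gripper opens to 87 mm and grips with 3 to 60 N. Pads are 19 mm wide; open, the fingers measure 117 mm over their backs; the gripper's body (75 mm by 190 mm) begins 51 mm behind the grasp point.
Start: joints at [-1.167, 0.332, -0.065, 1.46, 0.022, 1.35, -0.088], TCP at [0.259, 0.569, 0.196] pointing down, gripper open.
Joint ranges: [-2.6, 2.6], [-0.5, 2.12], [-1.47, 1.34], [0.16, 2.42], [-1.27, 4.41], [0.06, 2.06], [-2.6, 2.6]. Speed limits (rad/s): [2.22, 2.22, 2.79, 2.79, 3.14, 3.14, 3.14].

INTERFACE

Orientations are given as [roll, pitch, yaw] about the fixed x, y, z axes, in that order (R = Rz(yaw) Ry(pitch) Rx(roll)).
In Python, from plant import get_state, capture, get_calibration, finish_job gives the robot as it stands.
- The arm moves only by the shell command python3 -m crank 'ROWS' [FORCE]. ROWS is JSON, a list of rows, each an object of numbers: "tx", "ty", "tz": the shift along the tool's x, y, z in m; "ax", "ay", "az": the turn, a rotation vector about the tool's x, y, z in rad; "claw": the opening, from 0 (shut) to 1 (fully open). A call has 1 to 12 rows; each row is the pose to reach, as a shift and turn from the pose commanded when the call began, along the tool's axes at that moment; what a row does not reach only later rows make up. A row lasts 1/8 s, in which the tool goes at most 62.5 mm and 10.7 degrees, less where a joint would pass 70% of its speed; a pose out of reach is approached as far as the arm can. A call with a gripper value outside its range is refused whole. The fingers move at their own pace and stop on an object; FORCE is the grip in N (left out, the last holds). Time passes only in rows, so rows that repeat a pose let the fingers close. It gives the time, the measured TCP pose, the force, the opening and the grip force at its end, in the units of the state.
- get_state(): the state, without advancing time (a new reading comes with each control period).
- capture(name): name is "side" or "top" or "wrist"; returns the picture (420x560x3 uint8, blue, green, red); there is no depth.
- get_calibration(name): a dict with "fovy" (degrees; the focal length in pixels is half the picture's height over the tangent of half this angle, whatever the lens; pixels are square), "cx", "cy" (the principal point, pixels), "world_to_cam" (4x4, takes a point from world to camera coordinates). Camera axes: x right, y down, z forward; pixel columns grow to the right and rows downward; lengths in m; the calibration is good to about 2 mm. A picture is of the moment at which its call begins: read the wrist's pose just before it. get_calibration takes no time and is no camera call; for the wrist camera it gives the pose at the moment of the call.
- finish_job(): hands the job in; it is judged then, once.
The state is a dict: "t": time; "qpos": joint angles; "joint_vel": joint speeds; "joint_torque": joint torques, N m; "position": TCP position; "eef_rot": TCP orientation; "wrist_force": force on the tool from outside, world axes, zero at the start; "torque": the same for the moment, N m; "width": finger opening in m; "finger_force": force on a finger pad.
Only numpy, scipy, OpenCV 4.12 (cv2) and the standard library are available. Lean on these libraries where they do the work, as an engineer would, in place of code of your own. Each camera call takes 0.05 s, during which the arm holds its last target. There are 200 camera calls.

## Working session

There is one attempt and no reset: what is moved stays moved. The work goes in short steps, Python scripts to look and compute and a shell command to move; the robot and the scene stay as the last step left them, time stands still between calls to the robot, and variables do not carry over. Pictures are saved under pics/ and viewed, at most 13 in all, crops included, and the job is handed in when it is done.

```bash
mkdir -p pics; ls; python3 - <<'E'
from plant import *
import cv2
for n in ("top","side"):
    im=capture(n); cv2.imwrite(f"pics/{n}0.png",im)
    c=get_calibration(n); print(n,c)
s=get_state(); print(s)
E
```

```text
pics
top {'fovy': 50.95544606993094, 'cx': 281.09823141418644, 'cy': 203.50420025961043, 'world_to_cam': array([[-6.65537066e-04, -9.99886758e-01, -1.50342086e-02,
         5.92748796e-02],
       [-9.98733228e-01,  1.42105013e-03, -5.02983062e-02,
         5.74616685e-01],
       [ 5.03139747e-02,  1.49816883e-02, -9.98621076e-01,
         1.68476513e+00],
       [ 0.00000000e+00,  0.00000000e+00,  0.00000000e+00,
         1.00000000e+00]])}
side {'fovy': 46.57138879072497, 'cx': 278.935975726326, 'cy': 199.34384545678856, 'world_to_cam': array([[ 0.8336912 , -0.55177998,  0.02231235, -0.44423073],
       [-0.36250838, -0.57730405, -0.73164726,  0.34862455],
       [ 0.41658932,  0.60187946, -0.68131817,  1.26059451],
       [ 0.        ,  0.        ,  0.        ,  1.        ]])}
{'t': 0.1, 'qpos': array([-1.16657343,  0.3328015 , -0.06469793,  1.46082533,  0.02159929,
        1.34991718, -0.08853324]), 'joint_vel': array([-2.11186791e-04, -1.08624995e-03,  6.64453887e-05, -1.08421781e-04,
       -2.35560560e-04, -1.24943691e-03,  1.00208708e-03]), 'joint_torque': array([ 1.53977166e-03, -6.24545717e+01,  2.49230635e-02, -3.90714312e+01,
       -6.14569592e-02,  3.67059745e-02,  3.92703350e-05]), 'position': array([0.25858943, 0.56858793, 0.19565328]), 'eef_rot': array([-3.14033792e+00,  5.65350651e-05,  2.71475298e+00]), 'wrist_force': array([0.1746917 , 0.8020261 , 0.59699284]), 'torque': array([ 0.05196482,  0.00698762, -0.03656476]), 'finger_force': 0.0, 'width': 0.08723432751699033}
```

View pics/top0.png

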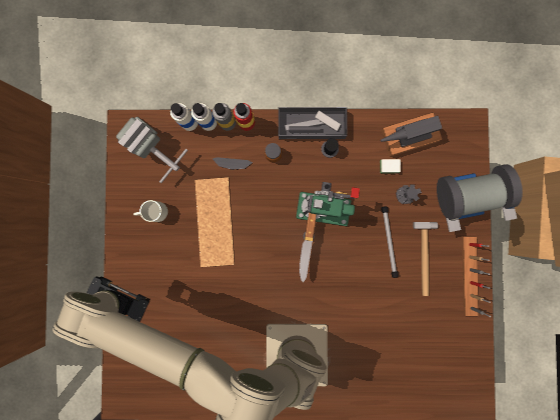

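View pics/side0.png

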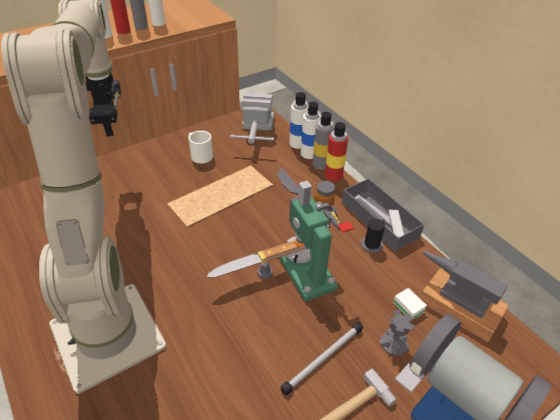

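The top view shows the press at about (325,208), the red tab at (355,193), the knife from (310,213) to its tip at (303,280), and the mat around (214,222). In the side view the tab is at (345,227) and the handle around (282,252).

```bash
cat > h.py <<'E'
import numpy as np, cv2
from plant import *
def ray(n,uv,c=None):
    c=c or get_calibration(n); f=210/np.tan(np.radians(c["fovy"]/2)); T=c["world_to_cam"]
    d=T[:3,:3].T@np.array([(uv[0]-c["cx"])/f,(uv[1]-c["cy"])/f,1]); return -T[:3,:3].T@T[:3,3], d/np.linalg.norm(d)
def plane(n,uv,z,c=None):
    o,d=ray(n,uv,c); return o+d*(z-o[2])/d[2]
def tri(a,b):
    (o1,d1),(o2,d2)=a,b
    s=np.linalg.lstsq(np.c_[d1,-d2],o2-o1,rcond=None)[0]
    p,q=o1+s[0]*d1,o2+s[1]*d2; return (p+q)/2,np.linalg.norm(p-q)
def proj(n,P,c=None):
    c=c or get_calibration(n); f=210/np.tan(np.radians(c["fovy"]/2)); T=c["world_to_cam"]
    q=T[:3,:3]@P+T[:3,3]; return np.array([f*q[0]/q[2]+c["cx"],f*q[1]/q[2]+c["cy"]])
def blobs(m,amin=15):
    cs,_=cv2.findContours(m.astype(np.uint8),cv2.RETR_EXTERNAL,cv2.CHAIN_APPROX_NONE)
    return sorted([c for c in cs if cv2.contourArea(c)>amin],key=cv2.contourArea,reverse=True)
E
python3 - <<'E'
from h import *
np.set_printoptions(precision=4,suppress=True)
t=cv2.imread("pics/top0.png");s=cv2.imread("pics/side0.png")
def red(im): 
    h=cv2.cvtColor(im,cv2.COLOR_BGR2HSV); return ((h[...,0]<6)|(h[...,0]>174))&(h[...,1]>170)&(h[...,2]>90)
ct={}
for n,im,box in(("top",t,(330,170,375,210)),("side",s,(325,210,365,240))):
    m=red(im).astype(np.uint8); k=np.zeros_like(m);k[box[1]:box[3],box[0]:box[2]]=1
    M=cv2.moments(m*k,True); ct[n]=(M["m10"]/M["m00"],M["m01"]/M["m00"]); print(n,ct[n],M["m00"])
print("tab tri",tri(ray("top",ct["top"]),ray("side",ct["side"])), plane("top",ct["top"],.24))
h=cv2.cvtColor(t,cv2.COLOR_BGR2HSV)
m=(h[...,0]>8)&(h[...,0]<22)&(h[...,2]>165)&(h[...,1]>60); k=np.zeros_like(m);k[170:275,185:245]=1
b=blobs(m&k)[0]; P=np.array([plane("top",p[0],.006)[:2] for p in b]); r=cv2.minAreaRect((P*1000).astype(np.float32)); print("mat",r)
g=cv2.cvtColor(t,cv2.COLOR_BGR2HSV); 
# knife: bright blade + orange handle
bl=(h[...,1]<60)&(h[...,2]>110); k=np.zeros_like(m);k[236:290,290:325]=1
b=blobs(bl&k)[0]; P=np.array([plane("top",p[0],.073)[:2] for p in b]); print("blade",cv2.minAreaRect((P*1000).astype(np.float32)),P.min(0),P.max(0), "tip",P[P[:,0].argmin()])
hd=(h[...,0]>5)&(h[...,0]<25)&(h[...,1]>120)&(h[...,2]>140); k=np.zeros_like(m);k[205:250,298:322]=1
b=blobs(hd&k)[0]; P=np.array([plane("top",p[0],.084)[:2] for p in b]); print("handle",cv2.minAreaRect((P*1000).astype(np.float32)))
v=np.hstack([cv2.resize(t[175:290,285:400],(460,460),interpolation=2)])
w=cv2.resize(s[175:295,200:360],(0,0),fx=2.1,fy=3.8333,interpolation=2)
w=cv2.resize(s[175:290,240:325],(340,460),interpolation=2)
cv2.imwrite("pics/crop.png",np.hstack([v,w]))
E
```

```text
top (354.7831325301205, 192.16867469879517) 83.0
side (345.38613861386136, 226.30693069306932) 101.0
tab tri (array([ 0.6013, -0.1916,  0.2365]), np.float64(0.0002432090266681414)) [ 0.6009 -0.1909  0.24  ]
mat ((505.26953125, 319.59417724609375), (339.0131530761719, 132.0469512939453), 4.113146781921387)
blade ((360.76605224609375, -27.103378295898438), (35.258182525634766, 151.3255615234375), 80.34207153320312) [ 0.2854 -0.0566] [ 0.4362 -0.0082] tip [ 0.2854 -0.0191]
handle ((485.9046936035156, -49.34433364868164), (27.595561981201172, 98.93486785888672), 81.66520690917969)
```

View pics/crop.png

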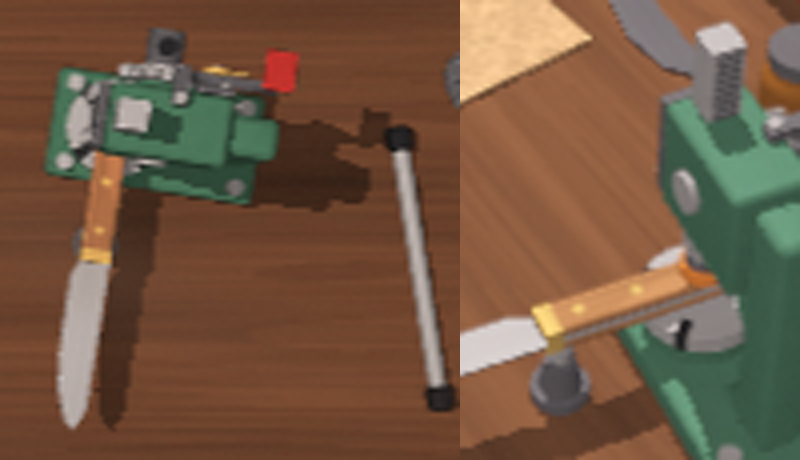

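The crop confirms the layout: red tab at upper right (280,70 in the crop), handle brass end at (95,257), and the press yawed about -8.5°. That puts the grip at about (0.467,-0.047) and the tab at about (0.601,-0.191,0.237). Both agree with the dimensions given to within 5 mm.

```bash
cat > go.py <<'E'
import sys; from h import *
from scipy.spatial.transform import Rotation as R
np.set_printoptions(precision=4,suppress=True)
def need(x,y,z,yaw):
    s=get_state(); r=R.from_euler("xyz",s["eef_rot"]); g=R.from_euler("xyz",[np.pi,0,np.radians(yaw)])
    print("shift",r.inv().apply(np.array([x,y,z])-s["position"]),"turn",(r.inv()*g).as_rotvec(),"t",s["t"],"pos",s["position"],"F",s["wrist_force"])
if __name__=="__main__": need(*map(float,sys.argv[1:5]))
E
python3 go.py .602 -.190 .35 81.5
```

```text
shift [-0.6267 -0.5485 -0.1536] turn [-0.001   0.0009  1.2923] t 0.1 pos [0.2586 0.5686 0.1957] F [0.1747 0.802  0.597 ]
```

```bash
python3 -m crank '[{"tz":-0.08,"claw":0},{"tz":-0.154,"claw":0},{"tz":-0.154,"claw":0},{"tx":-0.05,"ty":-0.04,"tz":-0.154,"az":0.1,"claw":0},{"tx":-0.10,"ty":-0.08,"tz":-0.154,"az":0.2,"claw":0},{"tx":-0.15,"ty":-0.12,"tz":-0.154,"az":0.35,"claw":0},{"tx":-0.20,"ty":-0.16,"tz":-0.154,"az":0.5,"claw":0},{"tx":-0.25,"ty":-0.20,"tz":-0.154,"az":0.6,"claw":0},{"tx":-0.30,"ty":-0.24,"tz":-0.154,"az":0.75,"claw":0},{"tx":-0.35,"ty":-0.29,"tz":-0.154,"az":0.9,"claw":0},{"tx":-0.40,"ty":-0.33,"tz":-0.154,"az":1.0,"claw":0}]' 30; python3 go.py .602 -.190 .35 81.5
```

```text
shift [-0.6267 -0.5485 -0.1536] turn [-0.001   0.0009  1.2923] t 0.1 pos [0.2586 0.5686 0.1957] F [0.1747 0.802  0.597 ]schema error: expected keys tx, ty, tz, ax, ay, az, claw
```

```bash
python3 -m crank '[{"tx":0,"ty":0,"tz":-0.06,"ax":0,"ay":0,"az":0,"claw":0},{"tx":0,"ty":0,"tz":-0.12,"ax":0,"ay":0,"az":0,"claw":0},{"tx":0,"ty":0,"tz":-0.154,"ax":0,"ay":0,"az":0,"claw":0},{"tx":-0.045,"ty":-0.035,"tz":-0.154,"ax":0,"ay":0,"az":0.1,"claw":0},{"tx":-0.09,"ty":-0.075,"tz":-0.154,"ax":0,"ay":0,"az":0.25,"claw":0},{"tx":-0.135,"ty":-0.115,"tz":-0.154,"ax":0,"ay":0,"az":0.4,"claw":0},{"tx":-0.18,"ty":-0.155,"tz":-0.154,"ax":0,"ay":0,"az":0.5,"claw":0},{"tx":-0.225,"ty":-0.195,"tz":-0.154,"ax":0,"ay":0,"az":0.6,"claw":0},{"tx":-0.27,"ty":-0.235,"tz":-0.154,"ax":0,"ay":0,"az":0.7,"claw":0},{"tx":-0.315,"ty":-0.275,"tz":-0.154,"ax":0,"ay":0,"az":0.8,"claw":0},{"tx":-0.36,"ty":-0.315,"tz":-0.154,"ax":0,"ay":0,"az":0.9,"claw":0}]' 30; python3 go.py .602 -.190 .35 81.5
```

```text
t: 1.48
position: [0.4563, 0.1312, 0.3502]
eef_rot: [-3.142, -0.0, 1.812]
wrist_force: [1.7, 1.0, -0.4]
width: 0.0006
finger_force: 0.0
shift [-0.3467  0.0649  0.0001] turn [-0.0001 -0.0003  0.3892] t 1.475 pos [0.4563 0.1312 0.3502] F [ 1.713   0.9805 -0.3575]
```

```bash
python3 -m crank '[{"tx":-0.05,"ty":0.01,"tz":0,"ax":0,"ay":0,"az":0.06,"claw":0},{"tx":-0.1,"ty":0.02,"tz":0,"ax":0,"ay":0,"az":0.12,"claw":0},{"tx":-0.15,"ty":0.03,"tz":0,"ax":0,"ay":0,"az":0.18,"claw":0},{"tx":-0.2,"ty":0.04,"tz":0,"ax":0,"ay":0,"az":0.24,"claw":0},{"tx":-0.25,"ty":0.05,"tz":0,"ax":0,"ay":0,"az":0.3,"claw":0},{"tx":-0.3,"ty":0.06,"tz":0,"ax":0,"ay":0,"az":0.36,"claw":0},{"tx":-0.347,"ty":0.065,"tz":0,"ax":0,"ay":0,"az":0.389,"claw":0},{"tx":-0.347,"ty":0.065,"tz":0,"ax":0,"ay":0,"az":0.389,"claw":0},{"tx":-0.347,"ty":0.065,"tz":0,"ax":0,"ay":0,"az":0.389,"claw":0}]' 30; python3 - <<'E'
from go import *
need(.602,-.19,.26,81.5)
c=get_calibration("wrist"); im=capture("wrist"); cv2.imwrite("pics/w1.png",im)
h=cv2.cvtColor(im,cv2.COLOR_BGR2HSV); m=((h[...,0]<6)|(h[...,0]>174))&(h[...,1]>170)&(h[...,2]>90)
for b in blobs(m,200)[:2]:
    r=cv2.minAreaRect(b);print(r)
    for z in(.235,.24,.245): 
        P=np.array([plane("wrist",p[0],z,c)[:2] for p in b]); print(z,cv2.minAreaRect((P*1000).astype(np.float32)))
print(proj("wrist",np.array([.602,-.19,.24]),c))
E
```

```text
t: 2.6
position: [0.6029, -0.1874, 0.3498]
eef_rot: [-3.141, -0.0, 1.426]
wrist_force: [-0.7, 0.6, -0.2]
width: 0.0002
finger_force: 0.0
shift [-0.0027 -0.0005  0.0898] turn [-0.0009 -0.0003  0.0035] t 2.6 pos [ 0.6029 -0.1874  0.3498] F [-0.6713  0.5717 -0.1975]
((275.0, 204.5), (23.0, 32.0), 90.0)
0.235 ((598.99365234375, -192.21961975097656), (24.35714340209961, 33.09883499145508), 81.67262268066406)
0.24 ((599.2113037109375, -190.97764587402344), (23.95640754699707, 32.55424118041992), 81.67263793945312)
0.245 ((599.4290161132812, -189.73570251464844), (23.555673599243164, 32.00968933105469), 81.67259979248047)
[277.5332 203.2994]
```

View pics/w1.png

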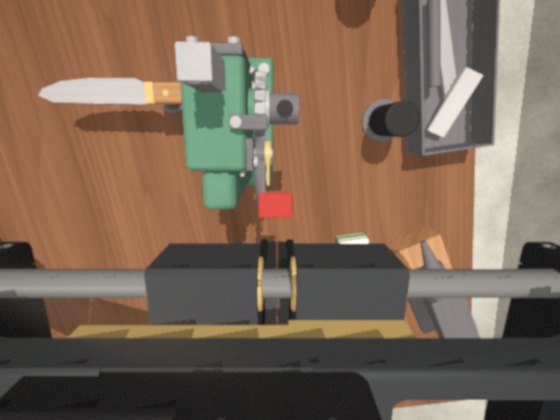

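The wrist view shows the red tab at (275,204), 33×24 mm and aligned with the press at 81.7°. That corrects its centre to (0.600,-0.191).

```bash
python3 -m crank '[{"tx":-0.004,"ty":-0.0015,"tz":0.03,"ax":0,"ay":0,"az":0,"claw":0},{"tx":-0.004,"ty":-0.0015,"tz":0.06,"ax":0,"ay":0,"az":0,"claw":0},{"tx":-0.004,"ty":-0.0015,"tz":0.085,"ax":0,"ay":0,"az":0,"claw":0},{"tx":-0.004,"ty":-0.0015,"tz":0.096,"ax":0,"ay":0,"az":0,"claw":0},{"tx":-0.004,"ty":-0.0015,"tz":0.099,"ax":0,"ay":0,"az":0,"claw":0},{"tx":-0.004,"ty":-0.0015,"tz":0.099,"ax":0,"ay":0,"az":0,"claw":0},{"tx":-0.004,"ty":-0.0015,"tz":0.099,"ax":0,"ay":0,"az":0,"claw":0}]'
```

```text
t: 3.52
position: [0.6012, -0.1917, 0.2522]
eef_rot: [3.14, -0.0, 1.426]
wrist_force: [0.1, -0.5, -0.1]
width: 0.0004
finger_force: 0.0
```

```bash
python3 -m crank '[{"tx":0,"ty":0,"tz":0.0005,"ax":0,"ay":0,"az":0,"claw":0},{"tx":0,"ty":0,"tz":0.001,"ax":0,"ay":0,"az":0,"claw":0},{"tx":0,"ty":0,"tz":0.0015,"ax":0,"ay":0,"az":0,"claw":0},{"tx":0,"ty":0,"tz":0.002,"ax":0,"ay":0,"az":0,"claw":0},{"tx":0,"ty":0,"tz":0.002,"ax":0,"ay":0,"az":0,"claw":0}]'
```

```text
t: 4.15
position: [0.6009, -0.1916, 0.2493]
eef_rot: [-3.142, -0.0, 1.426]
wrist_force: [0.7, 0.1, -0.6]
width: 0.0007
finger_force: 0.0
```

```bash
python3 -m crank '[{"tx":0,"ty":0,"tz":0.0007,"ax":0,"ay":0,"az":0,"claw":0},{"tx":0,"ty":0,"tz":0.0014,"ax":0,"ay":0,"az":0,"claw":0},{"tx":0,"ty":0,"tz":0.002,"ax":0,"ay":0,"az":0,"claw":0},{"tx":0,"ty":0,"tz":0.0027,"ax":0,"ay":0,"az":0,"claw":0},{"tx":0,"ty":0,"tz":0.003,"ax":0,"ay":0,"az":0,"claw":0},{"tx":0,"ty":0,"tz":0.003,"ax":0,"ay":0,"az":0,"claw":0}]'
```

```text
t: 4.9
position: [0.6009, -0.1916, 0.2463]
eef_rot: [-3.142, -0.0, 1.426]
wrist_force: [-0.1, -0.4, 0.1]
width: 0.0004
finger_force: 0.0
```

```bash
python3 -m crank '[{"tx":0,"ty":0,"tz":0.0007,"ax":0,"ay":0,"az":0,"claw":0},{"tx":0,"ty":0,"tz":0.0014,"ax":0,"ay":0,"az":0,"claw":0},{"tx":0,"ty":0,"tz":0.002,"ax":0,"ay":0,"az":0,"claw":0},{"tx":0,"ty":0,"tz":0.0027,"ax":0,"ay":0,"az":0,"claw":0},{"tx":0,"ty":0,"tz":0.003,"ax":0,"ay":0,"az":0,"claw":0},{"tx":0,"ty":0,"tz":0.003,"ax":0,"ay":0,"az":0,"claw":0}]'
```

```text
t: 5.65
position: [0.6008, -0.1916, 0.2433]
eef_rot: [-3.142, -0.0, 1.426]
wrist_force: [0.4, 0.6, -0.6]
width: 0.0006
finger_force: 0.0
```

```bash
python3 -m crank '[{"tx":0,"ty":0,"tz":0.0005,"ax":0,"ay":0,"az":0,"claw":0},{"tx":0,"ty":0,"tz":0.001,"ax":0,"ay":0,"az":0,"claw":0},{"tx":0,"ty":0,"tz":0.0015,"ax":0,"ay":0,"az":0,"claw":0},{"tx":0,"ty":0,"tz":0.002,"ax":0,"ay":0,"az":0,"claw":0},{"tx":0,"ty":0,"tz":0.002,"ax":0,"ay":0,"az":0,"claw":0}]'
```

```text
t: 6.28
position: [0.6008, -0.1916, 0.2413]
eef_rot: [-3.141, -0.0, 1.426]
wrist_force: [0.1, -0.6, 0.3]
width: 0.0008
finger_force: 0.0
```

```bash
python3 -m crank '[{"tx":0,"ty":0,"tz":0.0005,"ax":0,"ay":0,"az":0,"claw":0},{"tx":0,"ty":0,"tz":0.001,"ax":0,"ay":0,"az":0,"claw":0},{"tx":0,"ty":0,"tz":0.0015,"ax":0,"ay":0,"az":0,"claw":0},{"tx":0,"ty":0,"tz":0.002,"ax":0,"ay":0,"az":0,"claw":0},{"tx":0,"ty":0,"tz":0.002,"ax":0,"ay":0,"az":0,"claw":0}]'
```

```text
t: 6.9
position: [0.6008, -0.1915, 0.2393]
eef_rot: [-3.142, -0.0, 1.426]
wrist_force: [0.5, 0.4, 0.1]
width: 0.0005
finger_force: 0.0
```

```bash
python3 -m crank '[{"tx":0,"ty":0,"tz":0.0005,"ax":0,"ay":0,"az":0,"claw":0},{"tx":0,"ty":0,"tz":0.001,"ax":0,"ay":0,"az":0,"claw":0},{"tx":0,"ty":0,"tz":0.0015,"ax":0,"ay":0,"az":0,"claw":0},{"tx":0,"ty":0,"tz":0.002,"ax":0,"ay":0,"az":0,"claw":0},{"tx":0,"ty":0,"tz":0.002,"ax":0,"ay":0,"az":0,"claw":0}]'
```

```text
t: 7.52
position: [0.6009, -0.1916, 0.2373]
eef_rot: [-3.142, -0.0, 1.426]
wrist_force: [0.5, -0.2, 0.5]
width: 0.0006
finger_force: 0.0
```

```bash
python3 -m crank '[{"tx":0,"ty":0,"tz":0.0005,"ax":0,"ay":0,"az":0,"claw":0},{"tx":0,"ty":0,"tz":0.001,"ax":0,"ay":0,"az":0,"claw":0},{"tx":0,"ty":0,"tz":0.001,"ax":0,"ay":0,"az":0,"claw":0},{"tx":0,"ty":0,"tz":0.001,"ax":0,"ay":0,"az":0,"claw":0}]'
```

```text
t: 8.02
position: [0.6009, -0.1916, 0.2363]
eef_rot: [3.142, -0.0, 1.426]
wrist_force: [0.7, -0.5, -0.3]
width: 0.0006
finger_force: 0.0
```

```bash
python3 -m crank '[{"tx":0,"ty":0,"tz":0.0005,"ax":0,"ay":0,"az":0,"claw":0},{"tx":0,"ty":0,"tz":0.001,"ax":0,"ay":0,"az":0,"claw":0},{"tx":0,"ty":0,"tz":0.001,"ax":0,"ay":0,"az":0,"claw":0},{"tx":0,"ty":0,"tz":0.001,"ax":0,"ay":0,"az":0,"claw":0}]'
```

```text
t: 8.52
position: [0.6009, -0.1915, 0.2353]
eef_rot: [3.142, -0.0, 1.426]
wrist_force: [-1.0, -0.3, -0.8]
width: 0.0004
finger_force: 0.0
```

```bash
python3 -m crank '[{"tx":0,"ty":0,"tz":0.0005,"ax":0,"ay":0,"az":0,"claw":0},{"tx":0,"ty":0,"tz":0.001,"ax":0,"ay":0,"az":0,"claw":0},{"tx":0,"ty":0,"tz":0.001,"ax":0,"ay":0,"az":0,"claw":0},{"tx":0,"ty":0,"tz":0.001,"ax":0,"ay":0,"az":0,"claw":0}]'
```

```text
t: 9.02
position: [0.6009, -0.1916, 0.2343]
eef_rot: [3.142, -0.0, 1.426]
wrist_force: [0.3, 0.2, 0.5]
width: 0.0006
finger_force: 0.0
```

```bash
python3 -m crank '[{"tx":0,"ty":0,"tz":0.0005,"ax":0,"ay":0,"az":0,"claw":0},{"tx":0,"ty":0,"tz":0.001,"ax":0,"ay":0,"az":0,"claw":0},{"tx":0,"ty":0,"tz":0.001,"ax":0,"ay":0,"az":0,"claw":0},{"tx":0,"ty":0,"tz":0.001,"ax":0,"ay":0,"az":0,"claw":0}]'
```

```text
t: 9.52
position: [0.6009, -0.1915, 0.2333]
eef_rot: [3.142, -0.0, 1.426]
wrist_force: [1.3, 0.7, 0.5]
width: 0.0005
finger_force: 0.0
```

```bash
python3 -m crank '[{"tx":0,"ty":0,"tz":0.0005,"ax":0,"ay":0,"az":0,"claw":0},{"tx":0,"ty":0,"tz":0.001,"ax":0,"ay":0,"az":0,"claw":0},{"tx":0,"ty":0,"tz":0.001,"ax":0,"ay":0,"az":0,"claw":0},{"tx":0,"ty":0,"tz":0.001,"ax":0,"ay":0,"az":0,"claw":0}]'; python3 - <<'E'
from go import *
a=capture("side");cv2.imwrite("pics/s2.png",a)
c=get_calibration("wrist");b=capture("wrist")
cv2.imwrite("pics/w2.png",np.hstack([cv2.resize(a[170:270,290:390],(400,400),interpolation=2),cv2.resize(b[120:300,190:370],(400,400),interpolation=2)]))
E
```

```text
t: 10.02
position: [0.6009, -0.1915, 0.2323]
eef_rot: [-3.142, -0.0, 1.426]
wrist_force: [0.2, -0.6, -0.2]
width: 0.0004
finger_force: 0.0
```

View pics/w2.png

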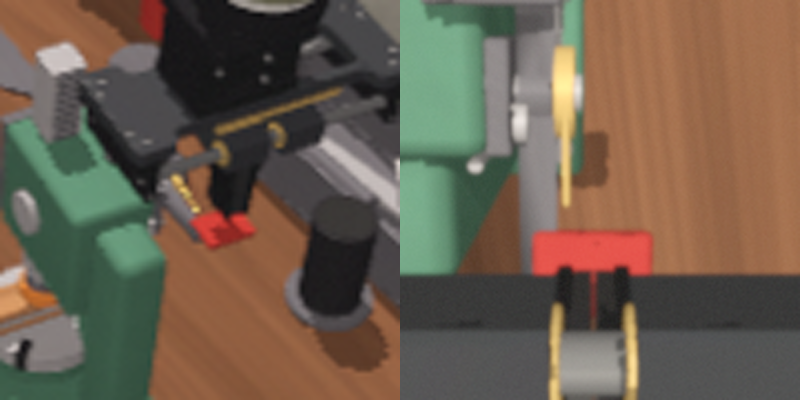

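The side crop shows the closed fingertips right over the tab, at about (232,215) in the crop. They are not touching yet, so I keep feeling downwards.

```bash
python3 -m crank '[{"tx":0,"ty":0,"tz":0.0005,"ax":0,"ay":0,"az":0,"claw":0},{"tx":0,"ty":0,"tz":0.001,"ax":0,"ay":0,"az":0,"claw":0},{"tx":0,"ty":0,"tz":0.001,"ax":0,"ay":0,"az":0,"claw":0}]'
```

```text
t: 10.5
position: [0.6008, -0.1916, 0.2312]
eef_rot: [-3.142, -0.0, 1.426]
wrist_force: [0.0, 0.4, 0.3]
width: 0.0007
finger_force: 0.0
```

```bash
python3 - <<'E'
from go import *
for n in("top0","s2","side0"):
    im=cv2.imread(f"pics/{n}.png");h=cv2.cvtColor(im,cv2.COLOR_BGR2HSV); m=((h[...,0]<6)|(h[...,0]>174))&(h[...,1]>150)&(h[...,2]>60)
    k=np.zeros_like(m); 
    if n=="top0":k[170:210,330:375]=1
    else:k[205:245,325:370]=1
    b=blobs(m&k)[0]; print(n,cv2.boundingRect(b),cv2.contourArea(b),cv2.approxPolyDP(b,2,True)[:,0].tolist())
p=get_state()["position"]; print("tcp side",proj("side",p))
th=np.radians(-8.3);u=np.array([np.cos(th),np.sin(th),0]);v=np.array([-np.sin(th),np.cos(th),0])
for z in(.231,.237):
    c=np.array([.5995,-.1915,z]); print(z,[proj("side",c+a*.017*u+b*.013*v).round(1).tolist() for a,b in((1,1),(1,-1),(-1,-1),(-1,1))])
E
python3 -m crank '[{"tx":0,"ty":0,"tz":0.0005,"ax":0,"ay":0,"az":0,"claw":0},{"tx":0,"ty":0,"tz":0.0008,"ax":0,"ay":0,"az":0,"claw":0},{"tx":0,"ty":0,"tz":0.0008,"ax":0,"ay":0,"az":0,"claw":0}]'
```

```text
top0 (351, 187, 9, 11) 67.0 [[352, 187], [351, 196], [358, 197], [359, 188]]
s2 (338, 222, 16, 10) 83.5 [[338, 225], [342, 231], [353, 227], [350, 223], [344, 222]]
side0 (338, 222, 16, 10) 88.5 [[353, 227], [349, 222], [338, 225], [342, 231]]
tcp side [344.9694 227.8051]
0.231 [[347.6, 222.8], [353.0, 229.5], [341.4, 233.5], [336.1, 226.6]]
0.237 [[347.9, 221.1], [353.3, 227.8], [341.6, 231.8], [336.4, 225.0]]
t: 10.88
position: [0.6009, -0.1916, 0.2305]
eef_rot: [-3.142, -0.0, 1.426]
wrist_force: [0.7, -0.3, -0.5]
width: 0.0006
finger_force: 0.0
```

```bash
python3 - <<'E'
from go import *
a=capture("side");b=capture("wrist")
cv2.imwrite("pics/w3.png",np.hstack([cv2.resize(a[190:240,320:370],(400,400),interpolation=2),cv2.resize(b[180:280,225:325],(400,400),interpolation=2)]))
p=get_state()["position"];print(p,proj("wrist",p),proj("side",p),proj("wrist",np.array([.5995,-.1915,.237])))
E
```

```text
[ 0.6009 -0.1916  0.2305] [278.5724 239.4506] [344.9493 228.0035] [276.4944 243.2299]
```

View pics/w3.png

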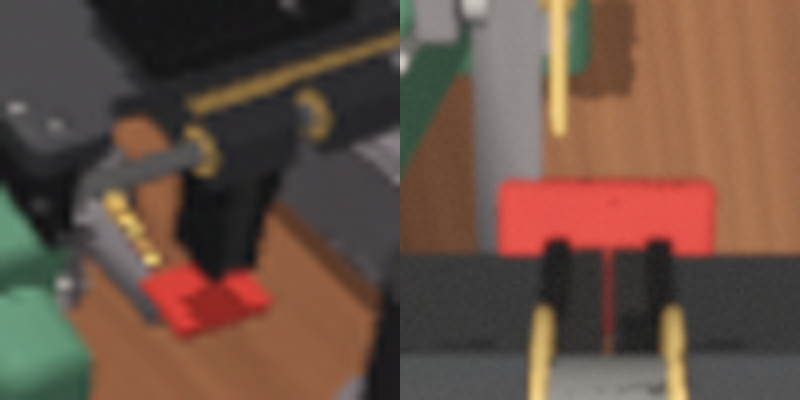

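The side crop shows the fingertips at (217,275), still above the tab, with their shadow on it at (215,305). The closed tips sit higher than the nominal TCP, so I continue down in small steps.

```bash
python3 -m crank '[{"tx":0,"ty":0,"tz":0.0006,"ax":0,"ay":0,"az":0,"claw":0},{"tx":0,"ty":0,"tz":0.0013,"ax":0,"ay":0,"az":0,"claw":0},{"tx":0,"ty":0,"tz":0.002,"ax":0,"ay":0,"az":0,"claw":0},{"tx":0,"ty":0,"tz":0.002,"ax":0,"ay":0,"az":0,"claw":0}]'
```

```text
t: 11.48
position: [0.6008, -0.1915, 0.2284]
eef_rot: [-3.141, -0.0, 1.426]
wrist_force: [0.1, -0.8, 0.8]
width: 0.0005
finger_force: 0.0
```

```bash
python3 -c "
from go import *
s=get_state();print(s['position'],s['wrist_force'],s['torque'])"
```

```text
[ 0.6008 -0.1915  0.2284] [ 0.1213 -0.7673  0.8396] [-0.0974  0.1402  0.0174]
```

```bash
python3 -m crank '[{"tx":0,"ty":0,"tz":0.0006,"ax":0,"ay":0,"az":0,"claw":0},{"tx":0,"ty":0,"tz":0.0013,"ax":0,"ay":0,"az":0,"claw":0},{"tx":0,"ty":0,"tz":0.002,"ax":0,"ay":0,"az":0,"claw":0},{"tx":0,"ty":0,"tz":0.002,"ax":0,"ay":0,"az":0,"claw":0}]'
```

```text
t: 11.98
position: [0.6008, -0.1915, 0.2264]
eef_rot: [-3.141, -0.0, 1.426]
wrist_force: [0.3, -0.2, -0.3]
width: 0.0003
finger_force: 0.0
```

```bash
python3 -m crank '[{"tx":0,"ty":0,"tz":0.0005,"ax":0,"ay":0,"az":0,"claw":0},{"tx":0,"ty":0,"tz":0.001,"ax":0,"ay":0,"az":0,"claw":0},{"tx":0,"ty":0,"tz":0.0015,"ax":0,"ay":0,"az":0,"claw":0},{"tx":0,"ty":0,"tz":0.0015,"ax":0,"ay":0,"az":0,"claw":0}]'
```

```text
t: 12.48
position: [0.6008, -0.1916, 0.225]
eef_rot: [-3.141, -0.0, 1.426]
wrist_force: [-0.7, -0.7, -0.7]
width: 0.0005
finger_force: 0.0
```

```bash
python3 -m crank '[{"tx":0,"ty":0,"tz":0.0005,"ax":0,"ay":0,"az":0,"claw":0},{"tx":0,"ty":0,"tz":0.001,"ax":0,"ay":0,"az":0,"claw":0},{"tx":0,"ty":0,"tz":0.0015,"ax":0,"ay":0,"az":0,"claw":0},{"tx":0,"ty":0,"tz":0.0015,"ax":0,"ay":0,"az":0,"claw":0}]'
```

```text
t: 12.98
position: [0.6009, -0.1915, 0.2235]
eef_rot: [-3.142, -0.0, 1.426]
wrist_force: [-0.4, 0.2, -0.2]
width: 0.0007
finger_force: 0.0
```

```bash
python3 - <<'E'
from go import *
a=capture("side");b=capture("wrist");cv2.imwrite("pics/s4.png",a)
cv2.imwrite("pics/w4.png",np.hstack([cv2.resize(a[190:240,320:370],(400,400),interpolation=2),cv2.resize(b[180:280,225:325],(400,400),interpolation=2)]))
E
```

```text
(no output)
```

View pics/w4.png

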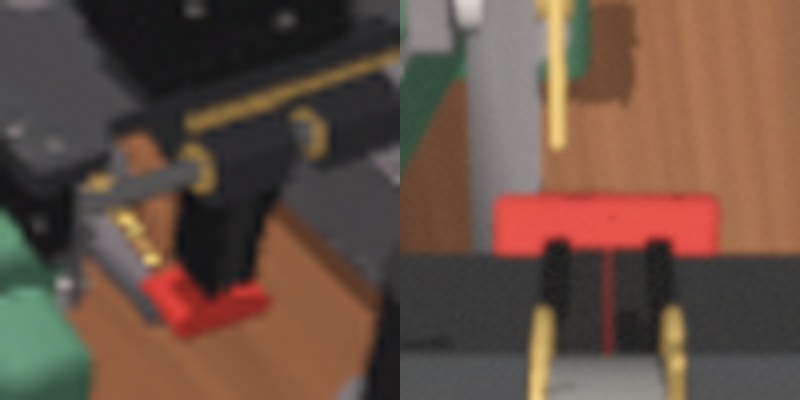

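The tips are now at (212,290) in the side crop and nearly touching: the shadow is gone.

```bash
python3 -m crank '[{"tx":0,"ty":0,"tz":0.0005,"ax":0,"ay":0,"az":0,"claw":0},{"tx":0,"ty":0,"tz":0.001,"ax":0,"ay":0,"az":0,"claw":0},{"tx":0,"ty":0,"tz":0.001,"ax":0,"ay":0,"az":0,"claw":0}]'
```

```text
t: 13.45
position: [0.6008, -0.1916, 0.2224]
eef_rot: [-3.141, -0.0, 1.426]
wrist_force: [-0.2, -0.1, -0.4]
width: 0.0003
finger_force: 0.0
```

```bash
python3 -m crank '[{"tx":0,"ty":0,"tz":0.0005,"ax":0,"ay":0,"az":0,"claw":0},{"tx":0,"ty":0,"tz":0.001,"ax":0,"ay":0,"az":0,"claw":0},{"tx":0,"ty":0,"tz":0.0015,"ax":0,"ay":0,"az":0,"claw":0},{"tx":0,"ty":0,"tz":0.0015,"ax":0,"ay":0,"az":0,"claw":0}]'
```

```text
t: 13.95
position: [0.6009, -0.1916, 0.221]
eef_rot: [-3.142, -0.0, 1.426]
wrist_force: [0.3, 0.4, 0.2]
width: 0.0008
finger_force: 0.0
```

```bash
python3 -m crank '[{"tx":0,"ty":0,"tz":0.0005,"ax":0,"ay":0,"az":0,"claw":0},{"tx":0,"ty":0,"tz":0.001,"ax":0,"ay":0,"az":0,"claw":0},{"tx":0,"ty":0,"tz":0.0015,"ax":0,"ay":0,"az":0,"claw":0},{"tx":0,"ty":0,"tz":0.0015,"ax":0,"ay":0,"az":0,"claw":0}]'
```

```text
t: 14.45
position: [0.6008, -0.1915, 0.2194]
eef_rot: [-3.141, -0.0, 1.426]
wrist_force: [-0.7, -0.5, -0.2]
width: 0.0004
finger_force: 0.0
```

```bash
python3 - <<'E'
from go import *
a=capture("side");cv2.imwrite("pics/s5.png",a)
def red(im):
    h=cv2.cvtColor(im,cv2.COLOR_BGR2HSV); m=((h[...,0]<6)|(h[...,0]>174))&(h[...,1]>150)&(h[...,2]>60)
    return m[212:238,330:360]
for n in("side0","s4","s5"):
    m=red(cv2.imread(f"pics/{n}.png")); 
    print(n); print("\n".join("".join(".#"[int(v)] for v in r) for r in m[6:22]))
E
```

```text
side0
..............................
..............................
..............................
..............................
...............#####..........
............#########.........
.........#############........
........##############........
........###############.......
.........###############......
..........#############.......
..........###########.........
...........########...........
............###...............
..............................
..............................
s4
..............................
..............................
..............................
..............................
..............................
...........##.................
.........#####................
........#######....###........
........########.######.......
.........###############......
..........#############.......
..........############........
...........########...........
............###...............
..............................
..............................
s5
..............................
..............................
..............................
..............................
..............................
..............................
.........####.................
........######.......#........
........#######......##.......
.........######..#######......
..........#############.......
..........###########.........
...........########...........
............###...............
..............................
..............................
```

```bash
python3 -m crank '[{"tx":0,"ty":0,"tz":0.0005,"ax":0,"ay":0,"az":0,"claw":0},{"tx":0,"ty":0,"tz":0.001,"ax":0,"ay":0,"az":0,"claw":0},{"tx":0,"ty":0,"tz":0.0015,"ax":0,"ay":0,"az":0,"claw":0},{"tx":0,"ty":0,"tz":0.0015,"ax":0,"ay":0,"az":0,"claw":0}]'
```

```text
t: 15.0
position: [0.6008, -0.1915, 0.218]
eef_rot: [-3.141, -0.0, 1.426]
wrist_force: [-0.3, 0.1, -0.7]
width: 0.0007
finger_force: 0.0
```

```bash
python3 -m crank '[{"tx":0,"ty":0,"tz":0.0005,"ax":0,"ay":0,"az":0,"claw":0},{"tx":0,"ty":0,"tz":0.001,"ax":0,"ay":0,"az":0,"claw":0},{"tx":0,"ty":0,"tz":0.0015,"ax":0,"ay":0,"az":0,"claw":0},{"tx":0,"ty":0,"tz":0.0015,"ax":0,"ay":0,"az":0,"claw":0}]'
```

```text
t: 15.5
position: [0.6009, -0.1916, 0.2164]
eef_rot: [-3.142, -0.0, 1.426]
wrist_force: [0.2, -0.1, -0.2]
width: 0.0007
finger_force: 0.0
```

```bash
python3 - <<'E'
from go import *
p=get_state()["position"];c=get_calibration("wrist"); print(p, "wrist cam",ray("wrist",(277,240),c)[0])
for uv,z in(((347,224.4),.2305),((346.5,226.3),.2235),((346,227.8),.2194)):
    q,e=tri(ray("side",uv),(p,np.array([0,0,1.]))); print(z,"axis",q,e, "off",q[2]-z)
    c2=dict(c);T=c["world_to_cam"].copy();T[:3,3]=T[:3,3]-T[:3,:3]@np.array([0,0,z-p[2]]);c2["world_to_cam"]=T
    print("  tri wrist",tri(ray("side",uv),ray("wrist",(277,240),c2)))
a=capture("side");b=capture("wrist")
h=cv2.cvtColor(a,cv2.COLOR_BGR2HSV); m=(((h[...,0]<6)|(h[...,0]>174))&(h[...,1]>150)&(h[...,2]>60))[218:234,330:360]
print("\n".join("".join(".#"[int(v)] for v in r) for r in m))
cv2.imwrite("pics/w5.png",np.hstack([cv2.resize(a[195:240,320:365],(400,400),interpolation=2),cv2.resize(b[200:280,235:315],(400,400),interpolation=2)]))
E
```

```text
[ 0.6009 -0.1916  0.2164] wrist cam [ 0.61   -0.1208  0.4055]
0.2305 axis [ 0.6021 -0.1929  0.2445] 0.003600874987352269 off 0.014028677189804578
  tri wrist (array([ 0.6029, -0.1901,  0.2408]), np.float64(0.006657125986887945))
0.2235 axis [ 0.6019 -0.1927  0.2375] 0.0031570597494268568 off 0.014024248882269302
  tri wrist (array([ 0.6028, -0.1899,  0.2339]), np.float64(0.006220646461880174))
0.2194 axis [ 0.6017 -0.1925  0.2319] 0.00254371651819625 off 0.012490096511580728
  tri wrist (array([ 0.6024, -0.19  ,  0.2287]), np.float64(0.0053561742280228515))
..............................
..............................
..............................
..............................
..............................
...........#..................
.........###..................
........#####........#........
........######.......##.......
.........######.....####......
..........#####..######.......
..........###########.........
...........########...........
............###...............
..............................
..............................
```

View pics/w5.png

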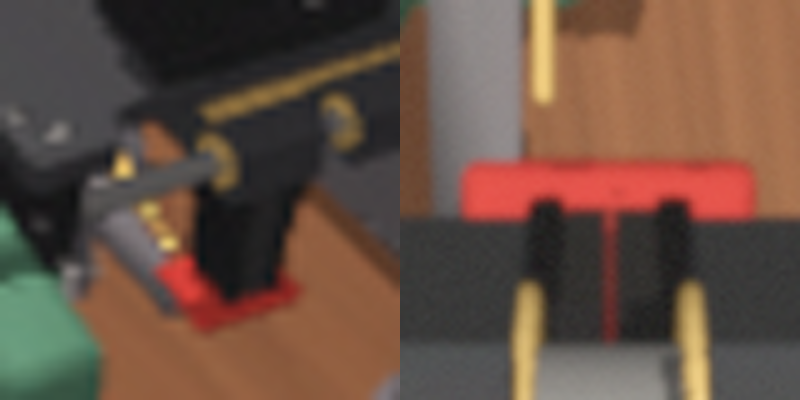

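The side crop shows the fingertip at (235,300), just behind the tab's near edge at (205,325). Contact is close.

```bash
python3 -m crank '[{"tx":0,"ty":0,"tz":0.0005,"ax":0,"ay":0,"az":0,"claw":0},{"tx":0,"ty":0,"tz":0.001,"ax":0,"ay":0,"az":0,"claw":0},{"tx":0,"ty":0,"tz":0.001,"ax":0,"ay":0,"az":0,"claw":0}]'
```

```text
t: 15.98
position: [0.6008, -0.1916, 0.2155]
eef_rot: [-3.142, -0.0, 1.426]
wrist_force: [0.0, 0.4, 0.4]
width: 0.0003
finger_force: 0.0
```

```bash
python3 -m crank '[{"tx":0,"ty":0,"tz":0.0005,"ax":0,"ay":0,"az":0,"claw":0},{"tx":0,"ty":0,"tz":0.001,"ax":0,"ay":0,"az":0,"claw":0},{"tx":0,"ty":0,"tz":0.001,"ax":0,"ay":0,"az":0,"claw":0}]'
```

```text
t: 16.35
position: [0.6009, -0.1916, 0.2149]
eef_rot: [3.141, -0.0, 1.426]
wrist_force: [-1.2, 0.3, 3.4]
width: 0.0004
finger_force: 2.3
```

Contact: 3.4 N at TCP z = 0.2149. Now I push on slowly.

```bash
python3 -m crank '[{"tx":0,"ty":0,"tz":0.0005,"ax":0,"ay":0,"az":0,"claw":0},{"tx":0,"ty":0,"tz":0.001,"ax":0,"ay":0,"az":0,"claw":0},{"tx":0,"ty":0,"tz":0.001,"ax":0,"ay":0,"az":0,"claw":0}]'
```

```text
t: 16.73
position: [0.601, -0.1917, 0.2143]
eef_rot: [3.141, -0.0, 1.426]
wrist_force: [-3.0, 1.1, 9.0]
width: 0.0004
finger_force: 4.2
```

```bash
python3 -m crank '[{"tx":0,"ty":0,"tz":0.0005,"ax":0,"ay":0,"az":0,"claw":0},{"tx":0,"ty":0,"tz":0.001,"ax":0,"ay":0,"az":0,"claw":0},{"tx":0,"ty":0,"tz":0.001,"ax":0,"ay":0,"az":0,"claw":0}]'
```

```text
t: 17.1
position: [0.6011, -0.1917, 0.2139]
eef_rot: [3.14, -0.0, 1.426]
wrist_force: [-4.5, 1.1, 12.1]
width: 0.0005
finger_force: 5.9
```

```bash
python3 -m crank '[{"tx":0,"ty":0,"tz":0.0005,"ax":0,"ay":0,"az":0,"claw":0},{"tx":0,"ty":0,"tz":0.0005,"ax":0,"ay":0,"az":0,"claw":0},{"tx":0,"ty":0,"tz":0.0005,"ax":0,"ay":0,"az":0,"claw":0}]'
```

```text
t: 17.48
position: [0.6011, -0.1917, 0.2136]
eef_rot: [3.14, -0.0, 1.426]
wrist_force: [-4.5, 2.6, 13.9]
width: 0.0001
finger_force: 6.8
```

```bash
python3 -m crank '[{"tx":0,"ty":0,"tz":0.0003,"ax":0,"ay":0,"az":0,"claw":0},{"tx":0,"ty":0,"tz":0.0003,"ax":0,"ay":0,"az":0,"claw":0},{"tx":0,"ty":0,"tz":0.0003,"ax":0,"ay":0,"az":0,"claw":0}]'; python3 - <<'E'
from go import *
a=capture("side")
h=cv2.cvtColor(a,cv2.COLOR_BGR2HSV); m=(((h[...,0]<6)|(h[...,0]>174))&(h[...,1]>150)&(h[...,2]>60))[218:234,330:360]
print("\n".join("".join(".#"[int(v)] for v in r) for r in m))
s=get_state();print(s["position"],s["wrist_force"],s["torque"])
E
```

```text
t: 17.85
position: [0.6011, -0.1919, 0.2131]
eef_rot: [3.14, -0.0, 1.426]
wrist_force: [-3.9, 0.3, 11.8]
width: 0.0005
finger_force: 6.0
..............................
..............................
..............................
..............................
..............................
..............................
..........##..................
........####..................
........#####........#........
.........#####.......##.......
.........######.....####......
..........#####..######.......
..........###########.........
...........######.............
............##................
..............................
[ 0.601  -0.1919  0.2131] [-3.8843  1.3252 12.3933] [0.2211 1.0214 0.0522]
```

```bash
python3 -m crank '[{"tx":0,"ty":0,"tz":0.0004,"ax":0,"ay":0,"az":0,"claw":0},{"tx":0,"ty":0,"tz":0.0008,"ax":0,"ay":0,"az":0,"claw":0},{"tx":0,"ty":0,"tz":0.001,"ax":0,"ay":0,"az":0,"claw":0},{"tx":0,"ty":0,"tz":0.001,"ax":0,"ay":0,"az":0,"claw":0}]'
```

```text
t: 18.4
position: [0.6011, -0.192, 0.2122]
eef_rot: [3.14, -0.0, 1.425]
wrist_force: [-3.7, 1.6, 13.0]
width: 0.0007
finger_force: 6.0
```

Moving steadily at about 13 N, with plenty of travel left.

```bash
python3 -m crank '[{"tx":0,"ty":0,"tz":0.0004,"ax":0,"ay":0,"az":0,"claw":0},{"tx":0,"ty":0,"tz":0.0008,"ax":0,"ay":0,"az":0,"claw":0},{"tx":0,"ty":0,"tz":0.0012,"ax":0,"ay":0,"az":0,"claw":0},{"tx":0,"ty":0,"tz":0.0015,"ax":0,"ay":0,"az":0,"claw":0},{"tx":0,"ty":0,"tz":0.0015,"ax":0,"ay":0,"az":0,"claw":0}]'
```

```text
t: 19.02
position: [0.6011, -0.1922, 0.2099]
eef_rot: [3.14, 0.0, 1.425]
wrist_force: [-0.4, -1.0, 6.2]
width: 0.0005
finger_force: 3.0
```

Force dropped to 6 N, so the nose is out. I add a little margin and hold while the ram runs up.

```bash
python3 -m crank '[{"tx":0,"ty":0,"tz":0.0003,"ax":0,"ay":0,"az":0,"claw":0},{"tx":0,"ty":0,"tz":0.0004,"ax":0,"ay":0,"az":0,"claw":0},{"tx":0,"ty":0,"tz":0.0004,"ax":0,"ay":0,"az":0,"claw":0}]'; python3 - <<'E'
from go import *
a=capture("side");b=cv2.imread("pics/side0.png");cv2.imwrite("pics/s6.png",a)
# ram top: brightest grey column near (305,190)
for im in(b,a):
    h=cv2.cvtColor(im,cv2.COLOR_BGR2HSV)[165:215,296:318]; m=(h[...,1]<60)&(h[...,2]>130); r=np.where(m.sum(1)>2)[0]; print(165+r[:3],m.sum())
E
```

```text
t: 19.4
position: [0.6011, -0.1922, 0.2094]
eef_rot: [3.14, 0.0, 1.425]
wrist_force: [-0.8, -1.5, 6.3]
width: 0.0006
finger_force: 3.0
[181 182 183] 98
[177 178 179] 73
```

The ram is rising: its top is already 4 px higher.

```bash
python3 -m crank '[{"tx":0,"ty":0,"tz":0,"ax":0,"ay":0,"az":0,"claw":0},{"tx":0,"ty":0,"tz":0,"ax":0,"ay":0,"az":0,"claw":0},{"tx":0,"ty":0,"tz":0,"ax":0,"ay":0,"az":0,"claw":0},{"tx":0,"ty":0,"tz":0,"ax":0,"ay":0,"az":0,"claw":0},{"tx":0,"ty":0,"tz":0,"ax":0,"ay":0,"az":0,"claw":0},{"tx":0,"ty":0,"tz":0,"ax":0,"ay":0,"az":0,"claw":0},{"tx":0,"ty":0,"tz":0,"ax":0,"ay":0,"az":0,"claw":0},{"tx":0,"ty":0,"tz":0,"ax":0,"ay":0,"az":0,"claw":0},{"tx":0,"ty":0,"tz":0,"ax":0,"ay":0,"az":0,"claw":0},{"tx":0,"ty":0,"tz":0,"ax":0,"ay":0,"az":0,"claw":0},{"tx":0,"ty":0,"tz":0,"ax":0,"ay":0,"az":0,"claw":0},{"tx":0,"ty":0,"tz":0,"ax":0,"ay":0,"az":0,"claw":0}]'; cat > ram.py <<'E'
from go import *
def ram():
    a=capture("side")
    h=cv2.cvtColor(a,cv2.COLOR_BGR2HSV)[155:215,296:318]; m=(h[...,1]<60)&(h[...,2]>130); r=np.where(m.sum(1)>2)[0]; print("ram",155+r[:3],m.sum()); return a
if __name__=="__main__": cv2.imwrite("pics/s7.png",ram())
E
python3 ram.py; python3 -c "
from h import *
for z in(.304,.330): print(proj('side',np.array([.559,-.06,z])))"
```

```text
t: 20.95
position: [0.6012, -0.1922, 0.2095]
eef_rot: [3.14, 0.001, 1.425]
wrist_force: [-1.3, -0.4, 5.1]
width: 0.0003
finger_force: 3.0
ram [155 156 157] 113
[303.01370122 183.02979941]
[303.58942356 175.26426474]
```

```bash
python3 -m crank '[{"tx":0,"ty":0,"tz":0,"ax":0,"ay":0,"az":0,"claw":0},{"tx":0,"ty":0,"tz":0,"ax":0,"ay":0,"az":0,"claw":0},{"tx":0,"ty":0,"tz":0,"ax":0,"ay":0,"az":0,"claw":0},{"tx":0,"ty":0,"tz":0,"ax":0,"ay":0,"az":0,"claw":0}]'; python3 - <<'E'
from ram import *
a=ram();cv2.imwrite("pics/s8.png",a)
for n in("side0","s6","s7","s8"):
    h=cv2.cvtColor(cv2.imread(f"pics/{n}.png"),cv2.COLOR_BGR2HSV)[164:196,294:320]; m=(h[...,1]<60)&(h[...,2]>130)
    print(n);print("\n".join("".join(".#"[int(v)] for v in r) for r in m[::2]))
E
```

```text
t: 21.5
position: [0.6011, -0.1922, 0.2095]
eef_rot: [3.14, 0.0, 1.425]
wrist_force: [-0.7, 0.6, 6.2]
width: 0.0001
finger_force: 3.0
ram [155 156 157] 114
side0
..........................
..........................
..........................
..........................
..........................
..........................
..........................
..........................
..........................
#.....#########...........
.#...############.......#.
##.##..###########.....#..
####....###...............
#.##......................
..........................
..........................
s6
..........................
..........................
..........................
..........................
..........................
..........................
............##............
......##########..........
.....############.........
#....#.##########.........
.#........................
...##.....................
..........................
..........................
..........................
..........................
s7
..........................
..........................
..........................
..........................
..........................
........########..........
......###########.........
.....#.############.......
.........####.............
#....#....................
..........................
...#......................
..........................
..........................
..........................
..........................
s8
..........................
..........................
..........................
..........................
..........................
........########..........
......###########.........
.....#.############.......
.........####.............
.....#....................
.#........................
...##.....................
..........................
..........................
..........................
..........................
```

The ram is fully up: 8 px in the picture, or 26 mm. I lift off the tab and head for the knife.

```bash
python3 -m crank '[{"tx":0,"ty":0,"tz":-0.01,"ax":0,"ay":0,"az":0,"claw":0},{"tx":0,"ty":0,"tz":-0.05,"ax":0,"ay":0,"az":0,"claw":0},{"tx":0,"ty":0,"tz":-0.1,"ax":0,"ay":0,"az":0,"claw":0},{"tx":0,"ty":0,"tz":-0.15,"ax":0,"ay":0,"az":0,"claw":0},{"tx":0,"ty":0,"tz":-0.155,"ax":0,"ay":0,"az":0,"claw":0}]'; python3 go.py .467 -.047 .36 171.6;python3 go.py .467 -.047 .36 -8.4; python3 -c "
from plant import *
print(get_state()['qpos'])"
```

```text
t: 22.18
position: [0.6017, -0.1922, 0.3677]
eef_rot: [3.136, 0.001, 1.426]
wrist_force: [1.6, -0.1, -0.8]
width: 0.0005
finger_force: 0.0
shift [ 0.1242 -0.1543  0.0068] turn [ 0.0037  0.0047 -1.5692] t 22.175 pos [ 0.6017 -0.1922  0.3677] F [ 1.58   -0.0639 -0.7902]
shift [ 0.1242 -0.1543  0.0068] turn [ 0.0047 -0.0037  1.5724] t 22.175 pos [ 0.6017 -0.1922  0.3677] F [ 1.58   -0.0639 -0.7902]
[-0.24389965  0.36690689  0.70683198  1.15313846 -0.237877    1.69510706
  0.2527821 ]
```

```bash
python3 -m crank '[{"tx":0.014,"ty":-0.017,"tz":0,"ax":0,"ay":0,"az":-0.18,"claw":0.6},{"tx":0.028,"ty":-0.034,"tz":0,"ax":0,"ay":0,"az":-0.36,"claw":0.6},{"tx":0.042,"ty":-0.051,"tz":0,"ax":0,"ay":0,"az":-0.54,"claw":0.6},{"tx":0.056,"ty":-0.068,"tz":0,"ax":0,"ay":0,"az":-0.72,"claw":0.6},{"tx":0.07,"ty":-0.085,"tz":0,"ax":0,"ay":0,"az":-0.9,"claw":0.6},{"tx":0.084,"ty":-0.102,"tz":0,"ax":0,"ay":0,"az":-1.08,"claw":0.6},{"tx":0.098,"ty":-0.12,"tz":0,"ax":0,"ay":0,"az":-1.26,"claw":0.6},{"tx":0.112,"ty":-0.137,"tz":0,"ax":0,"ay":0,"az":-1.42,"claw":0.6},{"tx":0.124,"ty":-0.154,"tz":0.03,"ax":0,"ay":0,"az":-1.57,"claw":0.6},{"tx":0.124,"ty":-0.154,"tz":0.08,"ax":0,"ay":0,"az":-1.57,"claw":0.6},{"tx":0.124,"ty":-0.154,"tz":0.13,"ax":0,"ay":0,"az":-1.57,"claw":0.6},{"tx":0.124,"ty":-0.154,"tz":0.16,"ax":0,"ay":0,"az":-1.57,"claw":0.6}]'; python3 -m crank '[{"tx":0,"ty":0,"tz":0.03,"ax":0,"ay":0,"az":0,"claw":0.6},{"tx":0,"ty":0,"tz":0.03,"ax":0,"ay":0,"az":0,"claw":0.6},{"tx":0,"ty":0,"tz":0.03,"ax":0,"ay":0,"az":0,"claw":0.6}]'; python3 - <<'E'
from go import *
need(.467,-.047,.13,171.6)
c=get_calibration("wrist");p=get_state()["position"]; b=capture("wrist"); a=capture("side"); cv2.imwrite("pics/s9.png",a)
h=cv2.cvtColor(b,cv2.COLOR_BGR2HSV)
m=(h[...,0]>5)&(h[...,0]<28)&(h[...,1]>110)&(h[...,2]>120)
for q in blobs(m,300)[:4]: 
    P=np.array([plane("wrist",x[0],.084,c)[:2] for x in q]); print(cv2.minAreaRect((P*1000).astype(np.float32)),cv2.boundingRect(q))
print(proj("wrist",p,c),proj("side",p))
cv2.imwrite("pics/w9.png",np.hstack([cv2.resize(b,(0,0),fx=.85,fy=.85),cv2.resize(a[190:270,240:300],(300,357),interpolation=2)]))
E
```

```text
t: 23.68
position: [0.4648, -0.0464, 0.2009]
eef_rot: [-3.141, -0.003, 2.996]
wrist_force: [1.0, 0.3, 0.4]
width: 0.0524
finger_force: 0.0
t: 24.05
position: [0.4668, -0.0466, 0.1748]
eef_rot: [3.141, 0.001, 2.996]
wrist_force: [-0.7, -0.9, 1.0]
width: 0.0525
finger_force: 0.0
shift [-0.0003 -0.0004  0.0448] turn [0.0002 0.0007 0.0008] t 24.05 pos [ 0.4668 -0.0466  0.1748] F [-0.6555 -0.8512  1.0038]
((429.5707702636719, 74.57439422607422), (266.0093078613281, 234.14515686035156), 81.63267517089844) (258, 0, 302, 269)
((389.37213134765625, -161.3157958984375), (227.97544860839844, 223.55210876464844), 81.56912994384766) (0, 0, 265, 259)
((596.6207275390625, 12.70269775390625), (367.7170715332031, 46.921180725097656), 81.65457916259766) (178, 298, 345, 40)
((444.9665222167969, -301.7085876464844), (21.88260269165039, 42.7501220703125), 68.20087432861328) (0, 200, 24, 42)
[277.4806 242.1247] [269.4231 228.6093]
```

View pics/w9.png

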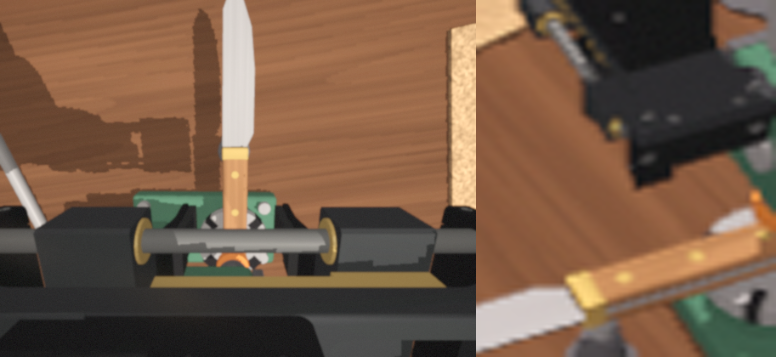

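The wrist view shows the handle centred between the fingers, with the brass/blade boundary at (277.6,176) in full-size pixels. The side crop shows a fingertip at (650,184), which I use to check the tip height.

```bash
python3 - <<'E'
from go import *
c=get_calibration("wrist"); p=get_state()["position"]
print("boundary",plane("wrist",(277.6,176.5),.078,c),"axis pt",plane("wrist",(276.5,250),.084,c))
yt=np.array([np.sin(2.996),-np.cos(2.996),0]);xt=np.array([np.cos(2.996),np.sin(2.996),0])
for o in(0,.014,.018):
  for s in(-1,1):
    for d in(.026,.041):
      q=proj("side",p+s*d*yt+np.array([0,0,o])); print(o,s,d,q.round(1),"crop",(476+(q[0]-240)*5).round(),((q[1]-190)*4.46).round())
E
```

```text
boundary [ 0.4391 -0.0421  0.078 ] axis pt [ 0.5101 -0.0537  0.084 ]
0 -1 0.026 [273.6 235. ] crop 644.0 201.0
0 -1 0.041 [276.  238.8] crop 656.0 218.0
0 1 0.026 [265.6 222.1] crop 604.0 143.0
0 1 0.041 [263.4 218.5] crop 593.0 127.0
0.014 -1 0.026 [273.7 231.4] crop 644.0 184.0
0.014 -1 0.041 [276.1 235.2] crop 656.0 202.0
0.014 1 0.026 [265.6 218.5] crop 604.0 127.0
0.014 1 0.041 [263.4 214.9] crop 593.0 111.0
0.018 -1 0.026 [273.7 230.3] crop 644.0 180.0
0.018 -1 0.041 [276.1 234.1] crop 656.0 197.0
0.018 1 0.026 [265.6 217.4] crop 604.0 122.0
0.018 1 0.041 [263.4 213.9] crop 593.0 106.0
```

The finger tips are about 14–18 mm above the reported TCP, consistent with where contact happened on the tab. The grip point checks at (0.468,-0.0465). I descend to reported z ≈ 0.047 and close.

```bash
python3 -m crank '[{"tx":0,"ty":0,"tz":0.045,"ax":0,"ay":0,"az":0,"claw":0.6},{"tx":0,"ty":0,"tz":0.08,"ax":0,"ay":0,"az":0,"claw":0.6},{"tx":-0.001,"ty":0,"tz":0.1,"ax":0,"ay":0,"az":0,"claw":0.6},{"tx":-0.001,"ty":0,"tz":0.115,"ax":0,"ay":0,"az":0,"claw":0.6},{"tx":-0.001,"ty":0,"tz":0.124,"ax":0,"ay":0,"az":0,"claw":0.6},{"tx":-0.001,"ty":0,"tz":0.128,"ax":0,"ay":0,"az":0,"claw":0.6},{"tx":-0.001,"ty":0,"tz":0.128,"ax":0,"ay":0,"az":0,"claw":0.6}]'
```

```text
t: 25.02
position: [0.4676, -0.0467, 0.0461]
eef_rot: [3.141, 0.0, 2.996]
wrist_force: [0.2, -0.1, 0.2]
width: 0.052
finger_force: 0.0
```

```bash
python3 -m crank '[{"tx":0,"ty":0,"tz":0,"ax":0,"ay":0,"az":0,"claw":0.4},{"tx":0,"ty":0,"tz":0,"ax":0,"ay":0,"az":0,"claw":0.3},{"tx":0,"ty":0,"tz":0,"ax":0,"ay":0,"az":0,"claw":0.1},{"tx":0,"ty":0,"tz":0,"ax":0,"ay":0,"az":0,"claw":0.1},{"tx":0,"ty":0,"tz":0,"ax":0,"ay":0,"az":0,"claw":0.1},{"tx":0,"ty":0,"tz":0,"ax":0,"ay":0,"az":0,"claw":0.1}]' 45; python3 - <<'E'
from go import *
a=capture("side");cv2.imwrite("pics/s10.png",a);p=get_state()["position"];print(proj("side",p),p)
E
```

```text
t: 25.78
position: [0.4675, -0.0467, 0.046]
eef_rot: [3.141, 0.0, 2.996]
wrist_force: [-1.3, -0.4, 3.6]
width: 0.0274
finger_force: 45.0
[269.2739 259.6306] [ 0.4675 -0.0467  0.046 ]
```

Gripped: width 27.4 mm at 45 N. I lift a few mm.

```bash
python3 -m crank '[{"tx":0,"ty":0,"tz":-0.002,"ax":0,"ay":0,"az":0,"claw":0.1},{"tx":0,"ty":0,"tz":-0.004,"ax":0,"ay":0,"az":0,"claw":0.1},{"tx":0,"ty":0,"tz":-0.006,"ax":0,"ay":0,"az":0,"claw":0.1},{"tx":0,"ty":0,"tz":-0.008,"ax":0,"ay":0,"az":0,"claw":0.1},{"tx":0,"ty":0,"tz":-0.01,"ax":0,"ay":0,"az":0,"claw":0.1},{"tx":0,"ty":0,"tz":-0.01,"ax":0,"ay":0,"az":0,"claw":0.1}]'; python3 - <<'E'
from go import *
s=get_state();print(s["wrist_force"],s["torque"],s["width"])
need(.484,.054,.056,171.6); need(.540,.322,.12,184.1)
E
```

```text
t: 26.58
position: [0.4675, -0.0468, 0.056]
eef_rot: [3.141, 0.0, 2.996]
wrist_force: [0.8, 0.4, -2.4]
width: 0.0276
finger_force: 45.0
[ 0.8495  0.3974 -2.4259] [ 0.0912 -0.0354  0.0161] 0.02756624122078732
shift [-0.0017  0.1021  0.    ] turn [0.0002 0.0003 0.0008] t 26.575 pos [ 0.4675 -0.0468  0.056 ] F [ 0.8495  0.3974 -2.4259]
shift [-0.0182  0.3754 -0.0639] turn [ 0.0002  0.0003 -0.2174] t 26.575 pos [ 0.4675 -0.0468  0.056 ] F [ 0.8495  0.3974 -2.4259]
```

```bash
python3 -m crank '[{"tx":0,"ty":0.015,"tz":0,"ax":0,"ay":0,"az":0,"claw":0.1},{"tx":0,"ty":0.04,"tz":0,"ax":0,"ay":0,"az":0,"claw":0.1},{"tx":0,"ty":0.07,"tz":0,"ax":0,"ay":0,"az":0,"claw":0.1},{"tx":0,"ty":0.1,"tz":0,"ax":0,"ay":0,"az":0,"claw":0.1},{"tx":-0.002,"ty":0.135,"tz":-0.015,"ax":0,"ay":0,"az":0,"claw":0.1},{"tx":-0.004,"ty":0.17,"tz":-0.03,"ax":0,"ay":0,"az":-0.04,"claw":0.1},{"tx":-0.007,"ty":0.21,"tz":-0.04,"ax":0,"ay":0,"az":-0.08,"claw":0.1},{"tx":-0.01,"ty":0.25,"tz":-0.04,"ax":0,"ay":0,"az":-0.12,"claw":0.1},{"tx":-0.014,"ty":0.29,"tz":-0.04,"ax":0,"ay":0,"az":-0.16,"claw":0.1},{"tx":-0.018,"ty":0.33,"tz":-0.04,"ax":0,"ay":0,"az":-0.2,"claw":0.1},{"tx":-0.018,"ty":0.36,"tz":-0.04,"ax":0,"ay":0,"az":-0.217,"claw":0.1},{"tx":-0.018,"ty":0.375,"tz":-0.04,"ax":0,"ay":0,"az":-0.217,"claw":0.1}]';  python3 -m crank '[{"tx":0,"ty":0,"tz":0,"ax":0,"ay":0,"az":0,"claw":0.1},{"tx":0,"ty":0,"tz":0,"ax":0,"ay":0,"az":0,"claw":0.1},{"tx":0,"ty":0,"tz":0,"ax":0,"ay":0,"az":0,"claw":0.1}]'; python3 - <<'E'
from go import *
from ram import ram
need(.540,.322,.0,184.1)
a=ram();t=capture("top")
cv2.imwrite("pics/w11.png",np.hstack([cv2.resize(a[110:240,120:320],(480,312),interpolation=2),cv2.resize(t[165:295,180:310],(312,312),interpolation=2)]))
E
```

```text
t: 28.08
position: [0.5385, 0.3245, 0.0952]
eef_rot: [3.141, -0.001, -3.068]
wrist_force: [-0.7, -0.4, -2.9]
width: 0.0275
finger_force: 45.0
t: 28.45
position: [0.54, 0.3203, 0.0961]
eef_rot: [-3.141, 0.0, -3.072]
wrist_force: [-0.1, 0.2, -3.3]
width: 0.0276
finger_force: 45.0
shift [-0.0001  0.0017  0.0961] turn [-0.0002  0.0002 -0.0022] t 28.45 pos [0.54   0.3203 0.0961] F [-0.1112  0.1894 -3.2762]
ram [155 156 157] 149
```

View pics/w11.png

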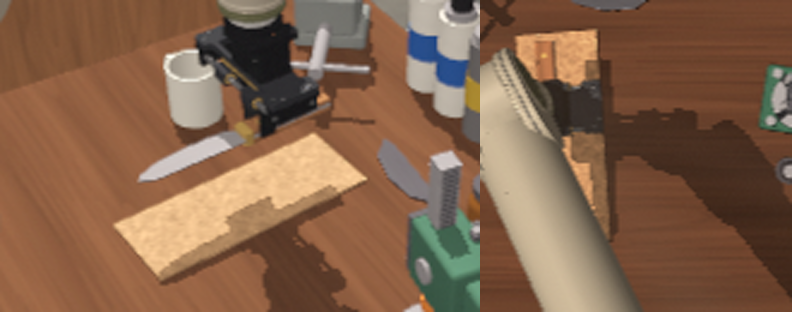

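The side crop shows the knife held level above the mat, blade tip at (140,178), with the mug clear at (195,90). The top view shows the handle over the mat's middle line. I lower it to just above the mat.

```bash
python3 -m crank '[{"tx":0,"ty":0.0015,"tz":0.03,"ax":0,"ay":0,"az":0,"claw":0.1},{"tx":0,"ty":0.0015,"tz":0.06,"ax":0,"ay":0,"az":0,"claw":0.1},{"tx":0,"ty":0.0015,"tz":0.08,"ax":0,"ay":0,"az":0,"claw":0.1},{"tx":0,"ty":0.0015,"tz":0.092,"ax":0,"ay":0,"az":0,"claw":0.1},{"tx":0,"ty":0.0015,"tz":0.098,"ax":0,"ay":0,"az":0,"claw":0.1},{"tx":0,"ty":0.0015,"tz":0.101,"ax":0,"ay":0,"az":0,"claw":0.1},{"tx":0,"ty":0.0015,"tz":0.101,"ax":0,"ay":0,"az":0,"claw":0.1},{"tx":0,"ty":0.0015,"tz":0.101,"ax":0,"ay":0,"az":0,"claw":0.1}]'
```

```text
t: 29.55
position: [0.5399, 0.3234, -0.0045]
eef_rot: [3.141, 0.001, -3.07]
wrist_force: [0.2, -0.9, -3.0]
width: 0.0276
finger_force: 45.0
```

```bash
python3 -m crank '[{"tx":0,"ty":0,"tz":0.0005,"ax":0,"ay":0,"az":0,"claw":0.1},{"tx":0,"ty":0,"tz":0.001,"ax":0,"ay":0,"az":0,"claw":0.1},{"tx":0,"ty":0,"tz":0.0015,"ax":0,"ay":0,"az":0,"claw":0.1},{"tx":0,"ty":0,"tz":0.002,"ax":0,"ay":0,"az":0,"claw":0.1},{"tx":0,"ty":0,"tz":0.0025,"ax":0,"ay":0,"az":0,"claw":0.1},{"tx":0,"ty":0,"tz":0.003,"ax":0,"ay":0,"az":0,"claw":0.1},{"tx":0,"ty":0,"tz":0.003,"ax":0,"ay":0,"az":0,"claw":0.1}]'
```

```text
t: 30.42
position: [0.5395, 0.3231, -0.0082]
eef_rot: [3.142, -0.0, -3.07]
wrist_force: [-0.3, -0.5, -3.5]
width: 0.0272
finger_force: 45.0
```

```bash
python3 -m crank '[{"tx":0,"ty":0,"tz":0.0005,"ax":0,"ay":0,"az":0,"claw":0.1},{"tx":0,"ty":0,"tz":0.001,"ax":0,"ay":0,"az":0,"claw":0.1},{"tx":0,"ty":0,"tz":0.0015,"ax":0,"ay":0,"az":0,"claw":0.1},{"tx":0,"ty":0,"tz":0.0018,"ax":0,"ay":0,"az":0,"claw":0.1},{"tx":0,"ty":0,"tz":0.0018,"ax":0,"ay":0,"az":0,"claw":0.1}]'
```

```text
t: 31.05
position: [0.5396, 0.3232, -0.0099]
eef_rot: [3.141, 0.0, -3.07]
wrist_force: [-0.5, -0.8, -1.8]
width: 0.0278
finger_force: 45.0
```

```bash
python3 -m crank '[{"tx":0,"ty":0,"tz":0.0003,"ax":0,"ay":0,"az":0,"claw":0.1},{"tx":0,"ty":0,"tz":0.0006,"ax":0,"ay":0,"az":0,"claw":0.1},{"tx":0,"ty":0,"tz":0.0006,"ax":0,"ay":0,"az":0,"claw":0.1}]'
```

```text
t: 31.42
position: [0.5396, 0.3232, -0.0099]
eef_rot: [3.141, -0.0, -3.07]
wrist_force: [-3.1, -2.1, 6.0]
width: 0.028
finger_force: 45.0
```

Down with about 9 N. I release gently and withdraw.

```bash
python3 -m crank '[{"tx":0,"ty":0,"tz":-0.0005,"ax":0,"ay":0,"az":0,"claw":0.35},{"tx":0,"ty":0,"tz":-0.0005,"ax":0,"ay":0,"az":0,"claw":0.5},{"tx":0,"ty":0,"tz":-0.0005,"ax":0,"ay":0,"az":0,"claw":0.7},{"tx":0,"ty":0,"tz":-0.0005,"ax":0,"ay":0,"az":0,"claw":0.7},{"tx":0,"ty":0,"tz":-0.02,"ax":0,"ay":0,"az":0,"claw":0.7},{"tx":0,"ty":0,"tz":-0.06,"ax":0,"ay":0,"az":0,"claw":0.7},{"tx":0,"ty":0,"tz":-0.11,"ax":0,"ay":0,"az":0,"claw":0.7},{"tx":0,"ty":0,"tz":-0.16,"ax":0,"ay":0,"az":0,"claw":0.7},{"tx":0,"ty":0,"tz":-0.2,"ax":0,"ay":0,"az":0,"claw":0.7},{"tx":0,"ty":0,"tz":-0.2,"ax":0,"ay":0,"az":0,"claw":0.7}]'; python3 - <<'E'
from go import *
a=capture("side");c=get_calibration("wrist");w=capture("wrist")
h=cv2.cvtColor(a,cv2.COLOR_BGR2HSV)[164:196,294:320]; m=(h[...,1]<60)&(h[...,2]>130);print("ram top row",164+np.where(m[:,8:16].sum(1)>2)[0][0])
cv2.imwrite("pics/w12.png",np.hstack([cv2.resize(a[100:300,120:340],(440,400)),cv2.resize(w[:300,140:410],(360,400))]))
E
```

```text
t: 32.67
position: [0.5414, 0.324, 0.1949]
eef_rot: [3.137, 0.007, -3.071]
wrist_force: [0.2, -0.8, -0.7]
width: 0.061
finger_force: 0.0
ram top row 173
```

View pics/w12.png

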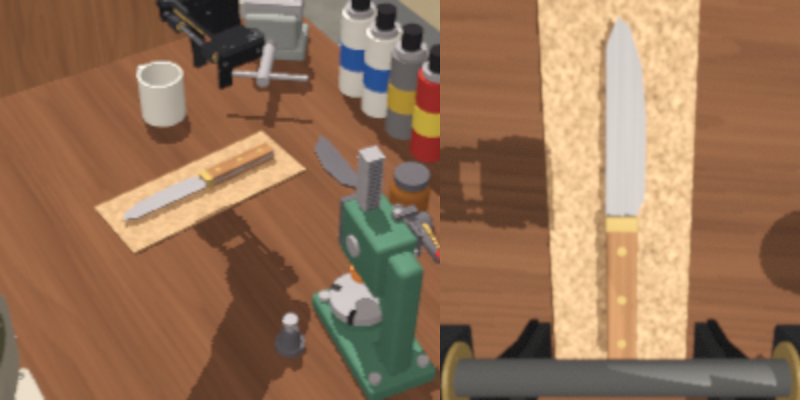

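The knife lies flat and centred on the mat, at (205,180) in the side crop. The ram is up, its top at row 173, and the gripper is clear.

```bash
python3 -c "
from plant import *
print(finish_job())"
```

```text
the job is handed in; nothing more can be done
None
```

The job is handed in: the ram ran fully up with the pawl held clear, and the knife lies flat, lengthways and released in the middle of the cork mat, with nothing else seen to move (no verdict came back).

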